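# Offer a new bulb up to the desk lamp

### The arm

A 6-joint arm with a two-finger parallel gripper is mounted at the origin on the work surface. World frame = base frame: x ahead of the robot, y to its left, z up, the work surface at z = 0. Lengths are in m, angles in rad, forces in N, time in s.
With the tool pointing down it reaches from about 0.425 to 0.925 m from the base axis. Payload 12.5 kg.
Tool frame: the origin (TCP) lies between the finger pads; the fingertips stand 22 mm ahead of it and the grasp point (between the pads) lies 3 mm ahead of it; z points along the fingers, y is the line along which they close (so a half turn about z gives the same grasp; the last joint's range is limited). The gripper opens to 85 mm and grips with 20 to 120 N. Pads are 22 mm wide; open, the fingers measure 114 mm over their backs; the gripper's body (76 mm by 85 mm) begins 54 mm behind the grasp point. The pads swing forward as they close: fully open they stand 13 mm farther back than shut.
Start: joints at [-0.106, 0.491, 1.559, -0, 1.092, -0.106], TCP at [0.625, 0, 0.253] pointing down, gripper open.
Joint ranges: [-3.1, 3.1], [-0.84, 2.19], [0.05, 2.79], [-1.13, 4.28], [0.06, 2.93], [-2.69, 2.69]. Speed limits (rad/s): [2.22, 2.22, 2.79, 3.14, 3.14, 3.14].

### API

Orientations are given as a rotation vector (axis times angle).
In Python, from bench import manip gives the robot as it stands.
- The arm moves only by the shell command python3 -m pendant 'ROWS' [OPENING] [FORCE]. ROWS is JSON, a list of rows, each a list of 6 numbers: the shift along the tool's x, y, z normalised to -1 to 1, where 1 is 0.12 m, then the turn, a rotation vector about the tool's x, y, z normalised to -1 to 1, where 1 is 60 degrees. A call has 1 to 5 rows; each row is the pose to reach, as a shift and turn from the pose commanded when the call began, along the tool's axes at that moment; what a row does not reach only later rows make up. A row lasts 1/12 s, in which the tool goes at most 41.7 mm and 7.16 degrees, less where a joint would pass 70% of its speed; a pose out of reach is approached as far as the arm can. A call with a number of a shift or a turn outside -1 to 1 is refused whole. A call with a gripper value outside its range is refused whole. OPENING is the opening, from 0 (shut) to 1 (fully open), set as the call begins (- or left out, the last holds). The fingers move at their own pace and stop on an object; FORCE is the grip in N (left out, the last holds). Time passes only in rows, so rows that repeat a pose let the fingers close. It gives the time, the measured TCP pose, the force, the opening and the grip force at its end, in the units of the state.
- manip.get_obs(): the state, without advancing time (a new reading comes with each control period).
- manip.snapshot(name): name is "scene" or "side" or "wrist"; returns a dict with "color" (400x640x3 uint8, red, green, blue), "range_z" (400x640 float32, m along the optical axis (not along the pixel's ray), 0 where there is no reading), "fov_y" (degrees; the focal length in pixels is half the picture's height over the tangent of half this angle, whatever the lens; pixels are square), "cx", "cy" (the principal point, pixels), "rvec" (rotation vector, rad) and "tvec" (3), from world to camera coordinates, as OpenCV has them. Camera axes: x right, y down, z forward; pixel columns grow to the right and rows downward; lengths in m; the calibration is good to about 2 mm. The wrist camera is an equidistant fisheye: a pixel r from the principal point sees the ray r / f radians off the axis. A picture is of the moment at which its call begins.
- manip.job_done(): hands the job in; it is judged then, once.
The state is a dict: "clock": time; "q": joint angles; "joint_vel": joint speeds; "effort": joint torques, N m; "position": TCP position; "eef_rot": TCP orientation; "force": force on the tool from outside, world axes, zero at the start; "moment": the same for the moment, N m; "width": opening from 0.0 (shut) to 1.0 (fully open); "grasp_force": force on a finger pad.
Only numpy, scipy, OpenCV 4.12 (cv2) and the standard library are available. Lean on these libraries where they do the work, as an engineer would, in place of code of your own. Each camera call takes 0.05 s, during which the arm holds its last target. There are 200 camera calls.

### The job

Set the small brass lamp upright on the narrow mahogany plinth, centred on it and with the lamp's oblong foot lying along the plinth's length, and let go of it. Then lift the frosted bulb out of its wooden rack, carry it over the things on the desk and finish still holding it, upright with the glass on top, its cap about a centimetre above the lamp's open socket, centred over it and with the bulb's two cap pins in line with the socket's two slots. The bulb must never touch the lamp, the other things on the desk are to stay where they are, and the program ends with the bulb held still in the gripper.

Things in the scene. Friction and masses are not known exactly. Their poses are not given: they have to be found in the camera images.
- lamp_barrel (a point): Brass lamp (sizes in mm), loose, 0.5 kg, 115 tall: oblong foot 80 (along its x) x 50 x 12 thick, thin stem 14 wide, and at the top an upright round socket barrel 32 in diameter spanning heights 74 to 115. This point is on the barrel's axis, 95 mm above the foot's underside, a good place to grip. z up; x along the foot's long side. Small dark button on the foot at +x.
- lamp_mouth (a point): Centre of the lamp socket's open mouth, at the rim, on the same axis, 115 mm above the foot's underside; the opening is 26 wide. z up. The two dark bayonet slots are in the rim and barrel wall on opposite sides, at +x and -x, that is in line with the foot's long side.
- plinth_top (a point): Middle of the top face of the fixed mahogany plinth (sizes in mm): block 110 long (x) x 44 wide (y) x 50 high, on the desk. z up. The lamp's foot is 6 mm wider than it and so overhangs its long sides by 3 mm each when centred.
- rack: Fixed wooden bulb rack (sizes in mm), block 130 (x) x 44 (y) x 22 high; origin at the centre of its underside. Three round holes 30 wide, 17 deep, in a row along x; the bulb stands cap down in the middle one, the outer two (45 mm away) are empty.
- bulb_mid (a point): Frosted white bulb (sizes in mm), loose, about 50 g, 82 tall, cap down: brass cap 22 wide, 22 long, then glass, a straight cylinder 40 wide from 32 to 60 above the cap's end, domed above. This point is mid straight glass, 46 above the cap's end, good to grip. z up. Two small pins stick out of the cap at +x and -x, 27 across, 8 above its end; in the rack they lie along the rack's x.
- bulb_cap (a point): Centre of the flat lower end of the bulb's cap; axes as the bulb's (z up through the glass, x along the pins).
- mug: Bystander, loose: white porcelain shaving mug, 76 wide, 90 tall, handle to one side (mm); origin at the centre of its underside.
- bottle: Bystander, loose: amber glass tonic bottle, 56 wide, 115 tall (mm); origin at the centre of its underside.
- brush: Bystander, loose: bone-handled shaving brush standing on its handle, bristles up, 40 wide, 107 tall (mm); origin at the centre of its underside.
- jar: Bystander, loose: glass pomade jar with a metal lid, 52 wide, 55 tall (mm); origin at the centre of its underside.
- comb: Bystander, loose: tortoiseshell comb lying flat, 160 x 34, 5 thick; origin at mid-length on the underside (mm).
- clipper: Bystander, loose: chrome hand clipper lying flat, about 190 x 72, 20 high; origin at the middle of its underside (mm).
- bell: Bystander, loose: brass counter bell, 74 wide, 48 tall (mm); origin at the centre of its underside.
There are look-alikes about, which are no part of the job. What is shaped like the part that bears plinth_top but purple or turquoise is not meant.

How it is judged:
By the outcome, as a careful person would: the job done as asked, in the order asked, and still so for the second after the job is handed in, while the arm keeps its last pose, push and grip.
It also fails if it takes over 64 s, if anything falls off the work surface, if the arm or the gripper's body presses on something with over 40 N, if the wrist force passes 120 N, or if a joint passes its speed limit or range.

## Working session

There is one attempt and no reset: what is moved stays moved. The work goes in short steps, Python scripts to look and compute and a shell command to move; the robot and the scene stay as the last step left them, time stands still between calls to the robot, and variables do not carry over. Pictures are saved under pics/ and viewed, at most 10 in all, crops included, and the job is handed in when it is done.

```bash
ls; mkdir -p pics; cat > h.py <<'E'
import numpy as np, cv2
from scipy.spatial.transform import Rotation as R
from bench import manip
def snap(n,save=None):
    s=manip.snapshot(n)
    if save: cv2.imwrite('pics/'+save,s['color'][:,:,::-1])
    np.savez('/tmp/'+n+'.npz',**s)
    return s
def load(n):
    d=np.load('/tmp/'+n+'.npz'); return {k:d[k] for k in d.files}
def cam(s):
    f=200/np.tan(np.radians(float(s['fov_y']))/2)
    M=R.from_rotvec(s['rvec']).as_matrix(); return f,M,-M.T@s['tvec']
def rays(s,uv,fish=False):
    uv=np.atleast_2d(np.asarray(uv,float)); f,M,c=cam(s)
    d=(uv-[float(s['cx']),float(s['cy'])])/f
    if fish:
        r=np.linalg.norm(d,axis=1)+1e-12
        v=np.c_[d/r[:,None]*np.sin(r)[:,None],np.cos(r)]
    else: v=np.c_[d,np.ones(len(d))]
    return c,v@M
def onplane(s,uv,z,fish=False):
    c,v=rays(s,uv,fish); return c+v*((z-c[2])/v[:,2])[:,None]
def cloud(s,fish=False):
    h,w=s['range_z'].shape; u,v=np.meshgrid(np.arange(w),np.arange(h))
    f,M,c=cam(s); z=s['range_z'].ravel()
    _,d=rays(s,np.c_[u.ravel(),v.ravel()],fish)
    dz=d@M[2]
    P=c+d*(z/np.where(abs(dz)<1e-6,1,dz))[:,None]
    P[z<=0]=np.nan
    return P.reshape(h,w,3)
E
python3 - <<'E'
from h import *
a=[snap(n) for n in('scene','side','wrist')]
im=np.vstack([cv2.resize(x['color'],(480,300)) for x in a[:2]])
cv2.imwrite('pics/a.png',a[0]['color'][:,:,::-1]);cv2.imwrite('pics/b.png',a[1]['color'][:,:,::-1]);cv2.imwrite('pics/c.png',a[2]['color'][:,:,::-1])
for x in a: print(x['fov_y'],x['cx'],x['cy'],cam(x)[2],cam(x)[1][2])
o=manip.get_obs();print(o)
E
```

```text
pics
50.69586923260353 324.88349864792497 204.1833214852659 [0.9430917  0.50267493 0.86579288] [-0.40576915 -0.50084828 -0.76452757]
49.352647879865344 312.53774532785036 204.23077036063606 [ 0.41967435 -0.80429238  0.71290728] [ 0.10307908  0.78703881 -0.60823073]
65.70646984690485 322.903254079982 198.72010597392358 [0.62547819 0.07406341 0.3743124 ] [-0.0013188  -0.28888656 -0.95736243]
{'clock': 0.15, 'q': array([-1.05641884e-01,  4.91409907e-01,  1.55929407e+00, -1.94951811e-05,
        1.09169502e+00, -1.05653007e-01]), 'joint_vel': array([-0.00016503, -0.00210226, -0.00257071, -0.00069816,  0.00019409,
        0.00041796]), 'effort': array([ 2.22927323e-03, -6.18710160e+01, -2.61691117e+01, -6.12520193e-05,
        3.21192107e-03,  1.30420885e-04]), 'position': array([6.24862527e-01, 7.06617163e-06, 2.52874224e-01]), 'eef_rot': array([-2.22098330e+00, -2.22102798e+00,  8.17160537e-04]), 'force': array([-0.23670328, -0.47958501,  0.59627216]), 'moment': array([ 0.05764012,  0.02873209, -0.01269848]), 'grasp_force': 0.0, 'width': 0.9982454720081747}
```

View pics/a.png

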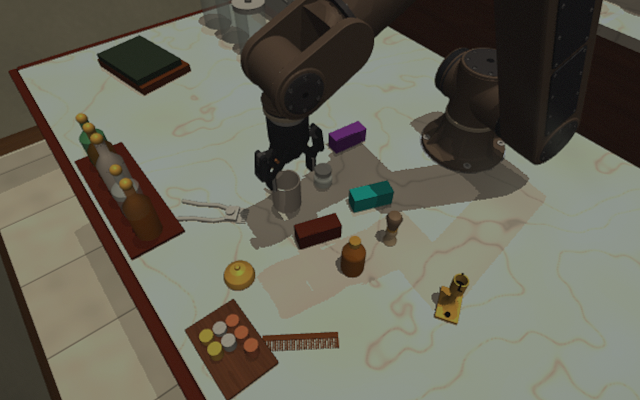

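View pics/b.png

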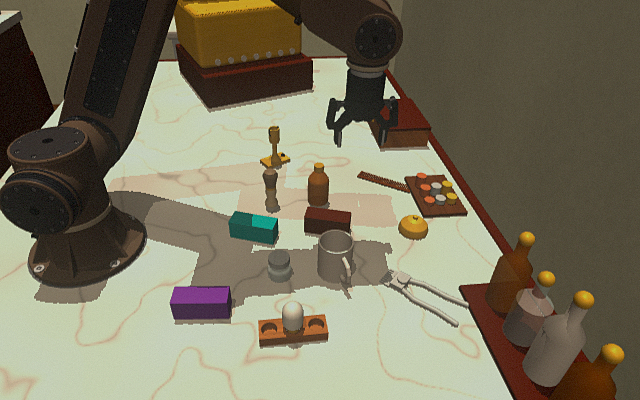

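View pics/c.png

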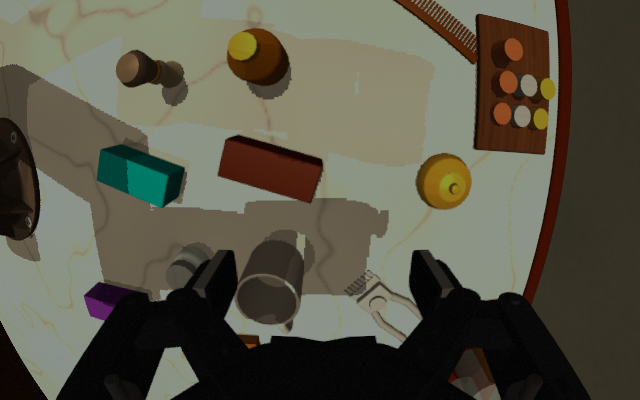

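The scene view shows the lamp at (453,298) with its button at (447,314), the mahogany plinth at (318,231), and the bottle, brush and mug close by. In the side view the rack with the bulb is at (293,330), the plinth at (327,220) and the lamp at (275,147). The wrist view shows the plinth's top clearly, around (270,168). Next I measure them.

```bash
python3 - <<'E'
from h import *
def rect(P):
    P=P[:,:2]; r=cv2.minAreaRect((P*1000).astype(np.float32)); return np.round(r[0],1),np.round(r[1],1),round(r[2],1)
for n,boxes in dict(scene=dict(lamp=(425,265,480,330),plinth=(285,205,350,255),bottle=(335,230,370,280),brush=(378,205,405,250),mug=(268,165,305,220),jar=(312,158,336,192),bell=(220,255,260,295)),
  side=dict(lamp=(255,115,295,172),plinth=(300,200,355,240),rack=(250,310,335,350),bulb=(280,300,305,332),mug=(312,225,360,288),jar=(264,245,296,285),bottle=(303,160,333,210),brush=(258,163,282,215),clip=(380,262,475,330),bell=(395,212,432,242))).items():
    s=load(n);C=cloud(s)
    for k,(a,b,c,d) in boxes.items():
        P=C[b:d,a:c].reshape(-1,3);P=P[np.isfinite(P[:,0])];zm=P[P[:,2]>0.012]
        if len(zm)<5: print(n,k,'few');continue
        zt=np.percentile(zm[:,2],97)
        print(n,k,'ztop',round(zt,4),'all',rect(zm),'mean top',rect(zm[zm[:,2]>zt-0.006]),(zm[:,2]>zt-.006).sum())
s=load('wrist');C=cloud(s,True)
P=C[120:220,205:335].reshape(-1,3);m=(P[:,2]>.044)&(P[:,2]<.056);print('wrist plinth',rect(P[m]),m.sum(),np.median(P[m][:,2]))
# brass lamp foot in scene
s=load('scene');C=cloud(s);P=C[265:330,425:480].reshape(-1,3)
for lo,hi in((.008,.016),(.02,.07),(.08,.12)):
    m=(P[:,2]>lo)&(P[:,2]<hi);print(lo,rect(P[m]),m.sum())
hsv=cv2.cvtColor(s['color'],cv2.COLOR_RGB2HSV)[265:330,425:480].reshape(-1,3)
m=(P[:,2]>.009)&(P[:,2]<.02)&(hsv[:,2]<40);print('button',np.median(P[m],0),m.sum())
for n,b in(('scene',(425,265,480,330)),('side',(240,290,345,355)),):
    s=load(n);cv2.imwrite(f'/tmp/{n}.png',cv2.resize(s['color'][b[1]:b[3],b[0]:b[2],::-1],None,fx=6,fy=6,interpolation=2))
A,B=[cv2.imread(f'/tmp/{n}.png') for n in('scene','side')]
W=800;im=np.zeros((600,800,3),np.uint8);A=cv2.resize(A,(330,390));B=cv2.resize(B,(460,285));im[:390,:330]=A;im[:285,335:795]=B;cv2.imwrite('pics/d.png',im)
E
```

```text
scene lamp ztop 0.1149 all (array([453.3, 337.2]), array([78.9, 47.9]), 31.5) mean top (array([451.9, 338. ]), array([32. , 30.9]), 78.8) 101
scene plinth ztop 0.0869 all (array([565.9,  10.3]), array([110.8, 226.9]), 21.0) mean top (array([569.6, 120.1]), array([30.5, 10.5]), 51.8) 59
scene bottle ztop 0.1151 all (array([541.6, 103. ]), array([122.1,  54.6]), 58.7) mean top (array([557.4, 130.7]), array([26.4, 24.2]), 48.1) 104
scene brush ztop 0.106 all (array([433.4, 130.2]), array([33.3, 37.6]), 45.5) mean top (array([432.3, 128.4]), array([30.5, 28.4]), 89.3) 119
scene mug ztop 0.3086 all (array([612.3, -76.8]), array([225.2,  74.3]), 46.8) mean top (array([665.3,   9.6]), array([16.9, 31.6]), 40.6) 69
scene jar ztop 0.2712 all (array([493.1, -62.7]), array([224.4,  49.9]), 52.9) mean top (array([573.9,   8.8]), array([13.3,  1.9]), 24.4) 20
scene bell ztop 0.043 all (array([780.8, -10. ]), array([66.1, 67.4]), 31.0) mean top (array([780.1, -12. ]), array([29.7, 29. ]), 46.7) 94
side lamp ztop 0.1161 all (array([429.1, 253.5]), array([252.7,  85.8]), 76.7) mean top (array([447.7
[... 959 characters left out ...]
), array([208.3,  44.9]), 88.1) mean top (array([429.3, 125.2]), array([32.1, 30.5]), 62.2) 80
side clip ztop 0.0222 all (array([ 749.4, -237.3]), array([118.5, 177.5]), 71.0) mean top (array([ 758.6, -209. ]), array([ 59.7, 172.7]), 64.2) 124
side bell ztop 0.0436 all (array([797.3,  -5.9]), array([117.3,  66. ]), 27.6) mean top (array([775.7, -16.1]), array([32.8, 34.5]), 51.7) 97
wrist plinth (array([565.6,   8. ]), array([ 45.3, 110.7]), 72.4) 3970 0.05080885864329848
0.008 (array([452.4, 337.7]), array([81.8, 50.1]), 30.9) 509
0.02 (array([453.8, 338.5]), array([16.1, 21. ]), 33.7) 93
0.08 (array([452.2, 337.8]), array([32.4, 31.3]), 1.2) 314
button [0.47608878 0.35231747 0.01721491] 18
```

View pics/d.png

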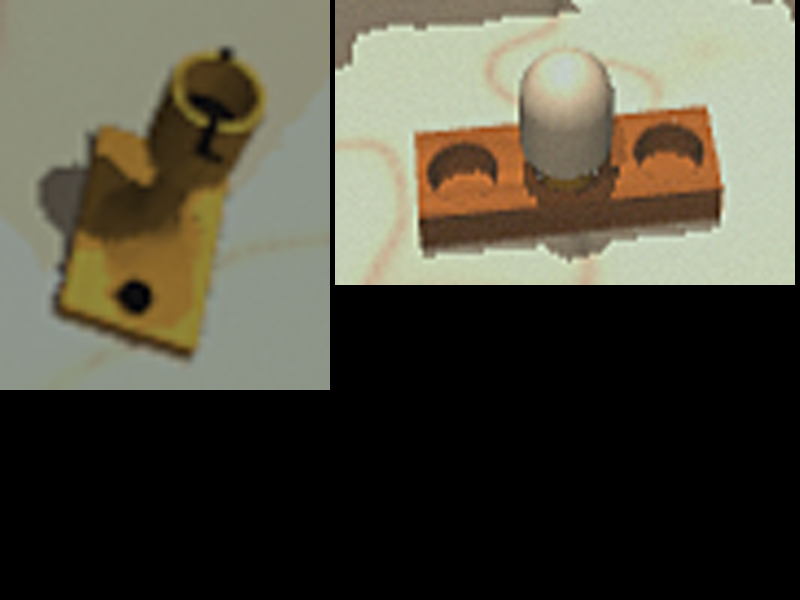

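The close-up shows the lamp upright with its button toward +x (crop (135,297)) and its slots along the foot. The bulb stands upright in the rack's middle hole. Now I move above the lamp, with the fingers set to close along the lamp's y.

```bash

python3 -m pendant '[[0.3,-0.15,0,0,0,0],[0.6,-0.3,0,0,0,0],[0.94,-0.48,0,0,0,0],[0.94,-0.48,0,0,0,0]]' 1 
python3 -m pendant '[[0.3,-0.15,0,0,0,0],[0.6,-0.3,0,0,0,0],[0.94,-0.48,0,0,0,0],[0.94,-0.48,0,0,0,0]]'
python3 -m pendant '[[0.3,-0.15,0,0,0,0],[0.6,-0.3,0,0,0,0],[0.94,-0.48,0,0,0,0],[0.94,-0.48,0,0,0,0]]'
python3 -m pendant '[[0,0,0,0,0,0.1],[0,0,0,0,0,0.2],[0,0,0,0,0,0.3],[0,0,0,0,0,0.4],[0,0,0,0,0,0.5]]'
python3 -m pendant '[[0,0,0,0,0,0.1],[0,0,0,0,0,0.2],[0,0,0,0,0,0.3],[0,0,0,0,0,0.4],[0,0,0,0,0,0.48]]'
python3 -m pendant '[[0,0,0,0,0,0],[0,0,0,0,0,0],[0,0,0,0,0,0]]'
python3 - <<'E'
from h import *
s=snap('wrist','e.png');o=manip.get_obs();print(o['position'],R.from_rotvec(o['eef_rot']).as_matrix().round(3),o['q'])
C=cloud(s,True);P=C.reshape(-1,3)
w=np.isfinite(P[:,0])&(np.hypot(P[:,0]-.452,P[:,1]-.338)<.06)
for lo,hi in((.006,.018),(.105,.13)):
    m=w&(P[:,2]>lo)&(P[:,2]<hi);print(lo,cv2.minAreaRect((P[m][:,:2]*1000).astype(np.float32)),m.sum(),np.median(P[m][:,2]))
s2=snap('scene')
# rack view now unblocked?
P=cloud(s2).reshape(-1,3);w=np.isfinite(P[:,0])&(abs(P[:,0]-.4545)<.09)&(abs(P[:,1]+.29)<.05)
for lo,hi in((.016,.027),(.035,.065),(.08,.095)):
    m=w&(P[:,2]>lo)&(P[:,2]<hi)
    if m.sum()>5: print('rack',lo,cv2.minAreaRect((P[m][:,:2]*1000).astype(np.float32)),m.sum())
w=np.isfinite(P[:,0])&(abs(P[:,0]-.566)<.07)&(abs(P[:,1]-.008)<.05);m=w&(abs(P[:,2]-.05)<.004);print('pl',cv2.minAreaRect((P[m][:,:2]*1000).astype(np.float32)),m.sum(),np.median(P[m][:,2]))
E
```

```text
clock: 0.48
position: [0.5645, 0.117, 0.2533]
eef_rot: [-2.217, -2.223, 0.001]
force: [0.4, 0.1, 0.6]
width: 1.001
grasp_force: 0.0
clock: 0.82
position: [0.507, 0.2297, 0.2533]
eef_rot: [-2.217, -2.224, 0.0]
force: [-0.0, -0.4, 0.2]
width: 1.0
grasp_force: 0.0
clock: 1.15
position: [0.4496, 0.3424, 0.2532]
eef_rot: [-2.217, -2.225, -0.0]
force: [0.1, -0.3, -0.7]
width: 1.001
grasp_force: 0.0
clock: 1.57
position: [0.4524, 0.3381, 0.2531]
eef_rot: [2.725, 1.564, -0.0]
force: [1.4, -0.3, 0.4]
width: 1.003
grasp_force: 0.0
clock: 1.98
position: [0.4525, 0.338, 0.2531]
eef_rot: [3.028, 0.836, -0.0]
force: [0.5, -0.5, 0.3]
width: 1.0
grasp_force: 0.0
clock: 2.23
position: [0.4524, 0.3382, 0.2532]
eef_rot: [3.025, 0.849, -0.0]
force: [-0.7, 0.2, -0.3]
width: 1.007
grasp_force: 0.0
[0.45231885 0.33829548 0.25322866] [[ 0.854  0.52  -0.   ]
 [ 0.52  -0.854 -0.   ]
 [-0.     0.    -1.   ]] [ 5.25251934e-01  4.05586409e-01  1.70881031e+00 -7.13379902e-05
  1.02724899e+00  1.54928740e+00]
0.006 ((451.2768859863281, 337.36029052734375), (78.94296264648438, 49.24252700805664), 30.886293411254883) 1413 0.013046171467770373
0.105 ((451.61865234375, 337.55523681640625), (31.172771453857422, 31.521244049072266), 69.1880874633789) 540 0.11541294244053629
rack 0.016 ((457.44427490234375, -288.29541015625), (131.78561401367188, 49.279014587402344), 0.026463476940989494) 329
rack 0.035 ((462.48065185546875, -280.1457214355469), (22.541231155395508, 39.227699279785156), 57.06633377075195) 109
rack 0.08 ((459.62738037109375, -286.6650085449219), (29.94014549255371, 22.61865234375), 55.63844680786133) 50
pl ((566.0969848632812, 8.397533416748047), (45.4638557434082, 109.99638366699219), 73.06185913085938) 660 0.04930713805479675
```

View pics/e.png

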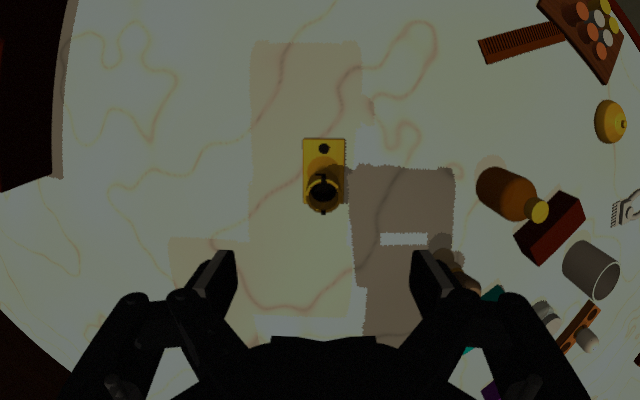

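The lamp lies directly below with its foot aligned to the tool (foot at (324,170), button at (324,148)). I descend and grip.

```bash

python3 -m pendant '[[0,0,0.2,0,0,0],[0,0,0.4,0,0,0],[0,0,0.65,0,0,0],[0,0,0.65,0,0,0]]' 
python3 -m pendant '[[0,0,0.2,0,0,0],[0,0,0.4,0,0,0],[0,0,0.64,0,0,0],[0,0,0.64,0,0,0],[0,0,0.64,0,0,0]]'
python3 -m pendant '[[0,0,0,0,0,0],[0,0,0,0,0,0],[0,0,0,0,0,0],[0,0,0,0,0,0],[0,0,0,0,0,0]]' 0 50
python3 -m pendant '[[0,0,0,0,0,0],[0,0,0,0,0,0],[0,0,0,0,0,0],[0,0,0,0,0,0],[0,0,0,0,0,0]]' 0 50
```

```text
clock: 2.67
position: [0.4506, 0.3374, 0.171]
eef_rot: [3.024, 0.846, -0.011]
force: [-1.0, -0.6, -1.1]
width: 0.996
grasp_force: 0.0
clock: 3.08
position: [0.4523, 0.3385, 0.0989]
eef_rot: [3.025, 0.846, -0.002]
force: [0.2, -1.2, 0.7]
width: 0.996
grasp_force: 0.0
clock: 3.5
position: [0.4526, 0.3385, 0.0996]
eef_rot: [-3.026, -0.845, -0.003]
force: [-1.5, -2.3, 5.4]
width: 0.35
grasp_force: 48.9
clock: 3.92
position: [0.4526, 0.3385, 0.0996]
eef_rot: [-3.026, -0.845, -0.002]
force: [-1.1, -2.3, 7.9]
width: 0.354
grasp_force: 49.2
```

```bash

python3 -m pendant '[[0,0,-0.1,0,0,0],[0,0,-0.25,0,0,0],[0,0,-0.45,0,0,0],[0,0,-0.65,0,0,0]]' 
python3 -m pendant '[[0,0,-0.2,0,0,0],[0,0,-0.4,0,0,0],[0,0,-0.55,0,0,0],[0,0,-0.65,0,0,0],[0,0,-0.65,0,0,0]]' 
python3 -m pendant '[[0,0,0,0,0,0.05],[0,0,0,0,0,0.15],[0,0,0,0,0,0.25],[0,0,0,0,0,0.33],[0,0,0,0,0,0.4]]'
python3 -m pendant '[[0,0,0,0,0,0.1],[0,0,0,0,0,0.2],[0,0,0,0,0,0.3],[0,0,0,0,0,0.37],[0,0,0,0,0,0.41]]'
python3 -m pendant '[[0.06,0.08,0,0,0,0],[0.18,0.25,0,0,0,0],[0.32,0.44,0,0,0,0],[0.46,0.62,0,0,0,0],[0.57,0.78,0,0,0,0]]'
python3 -m pendant '[[0.14,0.19,0,0,0,0],[0.28,0.38,0,0,0,0],[0.42,0.57,0,0,0,0],[0.57,0.78,0,0,0,0]]'
python3 -m pendant '[[0.14,0.19,0,0,0,0],[0.28,0.38,0,0,0,0],[0.42,0.57,0,0,0,0],[0.52,0.7,0,0,0,0],[0.57,0.78,0,0,0,0]]'
python3 -m pendant '[[0,0,0,0,0,0],[0,0,0,0,0,0],[0,0,0,0,0,0],[0,0,0,0,0,0]]'
python3 - <<'E'
from h import *
def mr(P): 
    r=cv2.minAreaRect((P[:,:2]*1000).astype(np.float32)); return np.round(r[0],1),np.round(r[1],1),round(r[2],1),len(P)
o=manip.get_obs();M=R.from_rotvec(o['eef_rot']).as_matrix();print(o['position'],M.round(4).tolist(),np.degrees(np.arctan2(M[1,0],M[0,0])),o['q'].round(2))
ims=[]
for n in('wrist','scene','side'):
    s=snap(n);ims.append(s['color']);P=cloud(s,n=='wrist').reshape(-1,3);w=np.isfinite(P[:,0])&(np.hypot(P[:,0]-.566,P[:,1]-.008)<.07)
    for lo,hi in((.045,.056),(.15,.175),(.258,.285)):
        m=w&(P[:,2]>lo)&(P[:,2]<hi)
        if m.sum()>10: print(n,lo,mr(P[m]),np.percentile(P[m][:,2],[10,50,90]).round(4))
cv2.imwrite('pics/f.png',np.vstack([cv2.resize(ims[0],(480,300)),cv2.resize(ims[1][80:280,180:500],(480,300))])[:,:,::-1])
E
```

```text
clock: 4.25
position: [0.4516, 0.3381, 0.1768]
eef_rot: [3.025, 0.845, -0.003]
force: [1.0, 1.1, -6.1]
width: 0.352
grasp_force: 50.6
clock: 4.67
position: [0.4525, 0.3386, 0.2568]
eef_rot: [-3.025, -0.845, -0.005]
force: [-0.0, -1.0, -5.4]
width: 0.352
grasp_force: 50.9
clock: 5.08
position: [0.4517, 0.3381, 0.2531]
eef_rot: [3.135, 0.19, -0.003]
force: [-0.3, 0.4, -6.0]
width: 0.347
grasp_force: 50.9
clock: 5.5
position: [0.4517, 0.3381, 0.2531]
eef_rot: [3.103, -0.482, -0.003]
force: [0.1, -0.1, -6.2]
width: 0.352
grasp_force: 50.8
clock: 5.92
position: [0.4896, 0.2266, 0.2535]
eef_rot: [3.105, -0.473, -0.002]
force: [0.3, 0.1, -6.2]
width: 0.354
grasp_force: 50.9
clock: 6.25
position: [0.5265, 0.1172, 0.2536]
eef_rot: [3.105, -0.473, -0.002]
force: [-0.2, 1.1, -6.3]
width: 0.354
grasp_force: 50.9
clock: 6.67
position: [0.5642, 0.0065, 0.2534]
eef_rot: [3.105, -0.476, -0.002]
force: [0.2, -1.2, -6.7]
width: 0.352
grasp_force: 51.0
clock: 7.0
position: [0.5636, 0.01, 0.2544]
eef_rot: [-3.106, 0.473, 0.001]
force: [0.7, 0.5, -5.8]
width: 0.354
grasp_force: 51.1
[0.56363954 0.0099941
[... 283 characters left out ...]
ray([50.4, 65.5]), 72.0, 4659) [0.1666 0.1678 0.1726]
wrist 0.258 (array([562.4,  11.1]), array([95.3, 34.2]), 73.2, 6579) [0.261  0.2705 0.2823]
scene 0.045 (array([566. ,   9.1]), array([ 46.9, 110.4]), 73.0, 685) [0.0471 0.0492 0.0511]
scene 0.15 (array([562.3,  12. ]), array([52.3, 80.5]), 71.8, 636) [0.1612 0.1663 0.1708]
scene 0.258 (array([567.2,  13.3]), array([88.1, 25.3]), 74.0, 127) [0.2594 0.2691 0.2837]
side 0.045 (array([563.1,   6.6]), array([ 48.6, 110.4]), 71.5, 595) [0.0489 0.0516 0.0533]
side 0.15 (array([559.2,  10.3]), array([54. , 80.2]), 73.0, 502) [0.1614 0.1686 0.1721]
side 0.258 (array([ 5.561e+02, -5.000e-01]), array([73.3, 32.3]), 72.5, 108) [0.2594 0.2666 0.2828]
```

View pics/f.png

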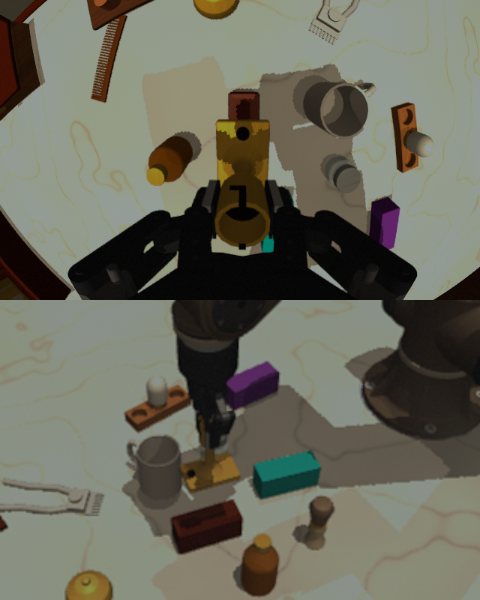

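The lamp is held upright over the plinth, with the button toward +x (wrist part of the picture, (242,132)). It is about 3 to 4 mm off centre, so I correct that, lower it partway and measure again.

```bash

python3 -m pendant '[[0.01,0,0.15,0,0,0],[0.02,0.01,0.35,0,0,0],[0.033,0.016,0.55,0,0,0],[0.033,0.016,0.7,0,0,0]]' 
python3 -m pendant '[[0,0,0,0,0,0],[0,0,0,0,0,0],[0,0,0,0,0,0],[0,0,0,0,0,0]]'
cat > m.py <<'E'
from h import *
import sys
flo,fhi=float(sys.argv[1]),float(sys.argv[2])
def mr(P): 
    r=cv2.minAreaRect((P[:,:2]*1000).astype(np.float32)); return np.round(r[0],1),np.round(r[1],1),round(r[2],1),len(P)
o=manip.get_obs();M=R.from_rotvec(o['eef_rot']).as_matrix();print(o['position'],M.round(4).tolist(),np.degrees(np.arctan2(M[1,0],M[0,0])),o['clock'])
for n in('wrist','scene','side'):
    s=snap(n);P=cloud(s,n=='wrist').reshape(-1,3);w=np.isfinite(P[:,0])&(np.hypot(P[:,0]-.566,P[:,1]-.008)<.065)
    for lo,hi in((.045,.056),(flo,fhi)):
        m=w&(P[:,2]>lo)&(P[:,2]<hi)
        if m.sum()>10: print(n,lo,mr(P[m]),np.percentile(P[m][:,2],[10,50,90]).round(4))
E
python3 m.py .075 .092
```

```text
clock: 7.48
position: [0.567, 0.0064, 0.169]
eef_rot: [3.106, -0.474, -0.001]
force: [-0.4, -0.4, -6.4]
width: 0.351
grasp_force: 51.0
clock: 7.82
position: [0.5679, 0.0062, 0.1719]
eef_rot: [-3.105, 0.475, -0.004]
force: [0.2, 0.7, -5.5]
width: 0.349
grasp_force: 50.9
[0.56785575 0.00620577 0.17193769] [[0.9543, -0.2988, 0.0024], [-0.2988, -0.9543, -0.0003], [0.0024, -0.0005, -1.0]] -17.382918726043975 7.8167
wrist 0.045 (array([609.6,  -5.8]), array([43.5, 18.4]), 71.6, 1255) [0.0499 0.0508 0.0517]
wrist 0.075 (array([573.6,   5. ]), array([50.5, 65.4]), 72.1, 4575) [0.0842 0.0855 0.0899]
scene 0.045 (array([566.2,   9.5]), array([ 45.6, 110. ]), 72.7, 361) [0.0468 0.0492 0.0511]
scene 0.075 (array([567.1,   7.8]), array([52.1, 80.6]), 73.5, 552) [0.0806 0.0837 0.0882]
side 0.045 (array([562.8,   6.9]), array([ 46.7, 109.9]), 72.8, 438) [0.0481 0.0513 0.0531]
side 0.075 (array([563.1,   5.8]), array([52.5, 80.9]), 73.7, 475) [0.0795 0.0859 0.089 ]
```

```bash

python3 -m pendant '[[-0.008,-0.007,0,0,0,0],[-0.008,-0.007,0.05,0,0,0],[-0.008,-0.007,0.1,0,0,0],[-0.008,-0.007,0.145,0,0,0],[-0.008,-0.007,0.145,0,0,0]]' 
python3 -m pendant '[[0,0,0,0,0,0],[0,0,0,0,0,0],[0,0,0,0,0,0],[0,0,0,0,0,0]]'
python3 m.py .058 .07
```

```text
clock: 8.38
position: [0.566, 0.0072, 0.1516]
eef_rot: [3.105, -0.475, -0.003]
force: [-0.8, 0.9, -6.1]
width: 0.356
grasp_force: 51.1
clock: 8.72
position: [0.5667, 0.0072, 0.1533]
eef_rot: [-3.105, 0.475, -0.001]
force: [-0.3, -0.2, -5.7]
width: 0.351
grasp_force: 51.1
[0.56671641 0.00715393 0.15331366] [[0.9542, -0.299, 0.0005], [-0.299, -0.9542, -0.0001], [0.0005, -0.0001, -1.0]] -17.39946347361204 8.7167
wrist 0.045 (array([609.9,  -5.9]), array([44.3, 17.3]), 72.6, 1395) [0.0498 0.0508 0.0517]
wrist 0.058 (array([572.,   6.]), array([50.5, 65.7]), 72.4, 3806) [0.0655 0.0666 0.068 ]
scene 0.045 (array([565.9,   9.8]), array([ 47. , 110.1]), 73.0, 228) [0.0467 0.0491 0.0519]
scene 0.058 (array([565.8,   9.5]), array([51.7, 80.3]), 71.0, 487) [0.0621 0.0651 0.068 ]
side 0.045 (array([562.6,   5.5]), array([ 44.3, 109.7]), 73.6, 255) [0.0466 0.0511 0.053 ]
side 0.058 (array([562.2,   6.5]), array([55.3, 80. ]), 72.1, 397) [0.0615 0.0669 0.0689]
```

```bash

python3 -m pendant '[[0,0,0.01,0,0,0],[0,0,0.02,0,0,0],[0,0,0.025,0,0,0],[0,0,0.025,0,0,0],[0,0,0.025,0,0,0]]' 
python3 -m pendant '[[0,0,0.004,0,0,0],[0,0,0.004,0,0,0],[0,0,0.004,0,0,0]]'
```

```text
clock: 9.28
position: [0.5666, 0.0072, 0.15]
eef_rot: [3.105, -0.475, -0.0]
force: [-0.2, 0.7, -5.7]
width: 0.352
grasp_force: 51.1
clock: 9.53
position: [0.5667, 0.0072, 0.1497]
eef_rot: [-3.105, 0.475, -0.0]
force: [0.3, -0.7, -4.4]
width: 0.349
grasp_force: 51.3
```

```bash

python3 -m pendant '[[0,0,0.004,0,0,0],[0,0,0.004,0,0,0],[0,0,0.004,0,0,0]]'
python3 -m pendant '[[0,0,0.004,0,0,0],[0,0,0.004,0,0,0],[0,0,0.004,0,0,0]]'
```

```text
clock: 9.78
position: [0.5666, 0.0072, 0.1496]
eef_rot: [3.105, -0.475, 0.001]
force: [-3.3, 0.3, 4.4]
width: 0.35
grasp_force: 52.1
clock: 10.03
position: [0.5666, 0.0071, 0.1496]
eef_rot: [3.105, -0.475, 0.001]
force: [-5.6, 0.2, 10.7]
width: 0.353
grasp_force: 52.9
```

```bash

python3 -m pendant '[[0,0,-0.006,0,0,0],[0,0,-0.006,0,0,0],[0,0,-0.006,0,0,0]]'
python3 -m pendant '[[0,0,0,0,0,0],[0,0,0,0,0,0],[0,0,0,0,0,0],[0,0,0,0,0,0],[0,0,0,0,0,0]]' 1
python3 -m pendant '[[0,0,-0.1,0,0,0],[0,0,-0.3,0,0,0],[0,0,-0.6,0,0,0],[0,0,-0.9,0,0,0],[0,0,-0.9,0,0,0]]' 
python3 -m pendant '[[0,0,0,0,0,0],[0,0,0,0,0,0]]' 
python3 m.py .058 .07
python3 - <<'E'
from h import *
def mr(P): 
    r=cv2.minAreaRect((P[:,:2]*1000).astype(np.float32)); return np.round(r[0],1),np.round(r[1],1),round(r[2],1),len(P)
for n in('wrist','scene','side'):
    P=cloud(load(n),n=='wrist').reshape(-1,3)
    for nm,x,y,r,lo,hi in(('rim',.566,.008,.03,.158,.172),('rack',.456,-.289,.08,.017,.026),('glass',.456,-.289,.03,.038,.064),('top',.456,-.289,.03,.07,.095)):
        w=np.isfinite(P[:,0])&(np.hypot(P[:,0]-x,P[:,1]-y)<r)&(P[:,2]>lo)&(P[:,2]<hi)
        if w.sum()>10: print(n,nm,mr(P[w]),np.percentile(P[w][:,2],[50,99]).round(4))
E
```

```text
clock: 10.28
position: [0.5666, 0.0072, 0.1496]
eef_rot: [3.105, -0.475, 0.001]
force: [-3.2, -0.5, 4.5]
width: 0.354
grasp_force: 52.1
clock: 10.7
position: [0.5667, 0.0072, 0.1493]
eef_rot: [3.105, -0.475, 0.0]
force: [0.9, -0.2, -0.1]
width: 0.996
grasp_force: 0.0
clock: 11.12
position: [0.5685, 0.0071, 0.2638]
eef_rot: [-3.105, 0.475, -0.015]
force: [0.0, -0.2, 0.7]
width: 0.996
grasp_force: 0.0
clock: 11.28
position: [0.5663, 0.0072, 0.2569]
eef_rot: [3.105, -0.475, -0.0]
force: [0.6, 1.0, -0.4]
width: 0.999
grasp_force: 0.0
[0.56628287 0.00721851 0.25690454] [[0.9542, -0.299, -0.0003], [-0.299, -0.9542, 0.0], [-0.0003, 0.0001, -1.0]] -17.399334167348048 11.2833
wrist 0.045 (array([566.4,   9. ]), array([ 45.7, 108.7]), 72.9, 623) [0.0498 0.0508 0.0519]
wrist 0.058 (array([565.6,   7.8]), array([50.5, 78.9]), 72.3, 2046) [0.0619 0.0631 0.0675]
scene 0.045 (array([566.6,   9.5]), array([ 49.1, 110.4]), 72.6, 240) [0.047  0.0497 0.0536]
scene 0.058 (array([565.8,   8.7]), array([51.8, 78.4]), 72.0, 491) [0.0597 0.0619 0.0665]
side 0.045 (array([562.4,   5.4]), array([ 47.5, 110. ]
[... 435 characters left out ...]
), 80.1, 474) [0.0802 0.0877]
scene rim (array([565.7,   8.9]), array([30.8, 32.2]), 62.0, 89) [0.1628 0.1667]
scene rack (array([ 456.6, -288.7]), array([ 49.7, 132.5]), 89.4, 282) [0.0204 0.0249]
scene glass (array([ 461.4, -278.1]), array([22.7, 39.8]), 67.4, 87) [0.0501 0.0633]
scene top (array([ 457.8, -285.3]), array([34.4, 33.5]), 19.5, 104) [0.0785 0.0884]
side rim (array([562.6,   7. ]), array([32.4, 31.5]), 41.7, 109) [0.1639 0.1694]
side rack (array([ 454.8, -288.9]), array([130. ,  47.5]), 1.3, 921) [0.023  0.0257]
side glass (array([ 452. , -301.7]), array([16.1, 37.7]), 78.9, 179) [0.0515 0.0638]
side top (array([ 454. , -292.5]), array([31.8, 36.7]), 86.7, 299) [0.0814 0.0887]
```

```bash

python3 -m pendant '[[0,0.1,0,0,0,0],[-0.02,0.3,0,0,0,0],[-0.03,0.6,0,0,0,0],[-0.046,0.876,0,0,0,0]]'
python3 -m pendant '[[0,0.3,0,0,0,0],[-0.02,0.6,0,0,0,0],[-0.046,0.876,0,0,0,0]]'
python3 -m pendant '[[0,0.3,0,0,0,0],[-0.02,0.6,0,0,0,0],[-0.035,0.8,0,0,0,0],[-0.046,0.876,0,0,0,0]]'
python3 -m pendant '[[0,0,0,0,0,-0.1],[0,0,0,0,0,-0.2],[0,0,0,0,0,-0.3],[0,0,0,0,0,-0.3],[0,0,0,0,0,-0.3]]'
python3 -m pendant '[[0,0,0,0,0,0],[0,0,0,0,0,0]]' 
python3 - <<'E'
from h import *
def mr(P): 
    r=cv2.minAreaRect((P[:,:2]*1000).astype(np.float32)); return np.round(r[0],1),np.round(r[1],1),round(r[2],1),len(P)
o=manip.get_obs();M=R.from_rotvec(o['eef_rot']).as_matrix();print(o['position'],np.degrees(np.arctan2(M[1,0],M[0,0])))
for n in('wrist','scene'):
    P=cloud(snap(n,'g.png' if n=='wrist' else None),n=='wrist').reshape(-1,3)
    for nm,x,y,r,lo,hi in(('rim',.566,.008,.03,.158,.172),('foot',.566,.008,.06,.057,.07),('rack',.456,-.289,.08,.017,.026),('glass',.456,-.289,.03,.038,.064),('top',.456,-.289,.03,.07,.095)):
        w=np.isfinite(P[:,0])&(np.hypot(P[:,0]-x,P[:,1]-y)<r)&(P[:,2]>lo)&(P[:,2]<hi)
        if w.sum()>10: print(n,nm,mr(P[w]),np.percentile(P[w][:,2],[50,99]).round(4))
        if nm=='top' and w.sum()>10:
            A=P[w];A=A[A[:,2]<.085]; A=np.c_[2*A,np.ones(len(A))],(A**2).sum(1); c=np.linalg.lstsq(*A,rcond=None)[0];print('sphere',c[:3],np.sqrt(c[3]+(c[:3]**2).sum()))
E
```

```text
clock: 11.77
position: [0.529, -0.0929, 0.2567]
eef_rot: [3.106, -0.473, -0.002]
force: [-0.2, -0.1, 0.7]
width: 1.0
grasp_force: 0.0
clock: 12.02
position: [0.4918, -0.1924, 0.2568]
eef_rot: [-3.105, 0.475, 0.001]
force: [0.4, -0.1, 0.4]
width: 1.0
grasp_force: 0.0
clock: 12.35
position: [0.4547, -0.292, 0.2567]
eef_rot: [-3.105, 0.48, 0.001]
force: [0.0, 0.2, -0.3]
width: 0.997
grasp_force: 0.0
clock: 12.77
position: [0.4563, -0.2886, 0.2571]
eef_rot: [-3.141, -0.012, 0.001]
force: [0.1, -0.5, 1.0]
width: 0.997
grasp_force: 0.0
clock: 12.93
position: [0.4565, -0.2886, 0.2573]
eef_rot: [-3.141, -0.013, 0.0]
force: [-0.1, 0.9, 0.5]
width: 1.003
grasp_force: 0.0
[ 0.45647451 -0.28859359  0.25727049] 0.4798887799542157
wrist rim (array([564.7,   7.1]), array([31.3, 33. ]), 14.2, 427) [0.1636 0.1673]
wrist foot (array([565.1,   6.9]), array([52.7, 81. ]), 71.1, 1577) [0.063  0.0695]
wrist rack (array([ 456.5, -289.2]), array([130.2,  44.6]), 0.7, 1890) [0.0229 0.0246]
wrist glass (array([ 470.5, -288.9]), array([12.4, 37.5]), 0.8, 129) [0.0518 0.0636]
wrist top (array([ 457.4, -289.2]), array([36.2, 36.7]), 0.2, 1050) [0.082  0.0881]
sphere [ 0.45660757 -0.2891716   0.06846476] 0.018728535432576774
scene rim (array([564.8,   8.1]), array([31.2, 30.5]), 27.3, 87) [0.1631 0.1674]
scene foot (array([565.8,   7.8]), array([52.3, 79.2]), 73.7, 497) [0.0617 0.0695]
scene rack (array([ 457.1, -287.6]), array([ 48., 132.]), 89.6, 302) [0.0208 0.0246]
scene glass (array([ 462. , -278.3]), array([19.2, 39.5]), 65.3, 95) [0.0521 0.0637]
scene top (array([ 458.9, -285.7]), array([30.3, 34.9]), 23.2, 103) [0.0786 0.0883]
sphere [ 0.45755332 -0.28734136  0.06898619] 0.01661740623883318
```

View pics/g.png

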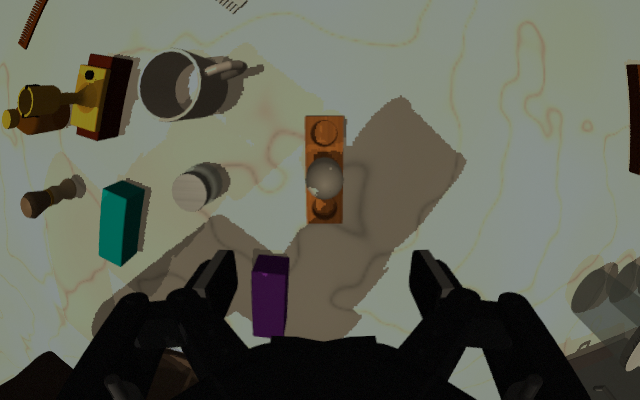

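The wrist view shows the bulb in the rack's middle hole at (324,178), with the rack along the tool's x. The lamp still stands on the plinth at (95,95). I descend and grip the bulb.

```bash

python3 -m pendant '[[0,0,0.2,0,0,0],[0,0,0.4,0,0,0],[0,0.003,0.65,0,0,0],[0,0.003,0.85,0,0,0],[0,0.003,0.85,0,0,0]]' 
python3 -m pendant '[[0,0,0.2,0,0,0],[0,0,0.4,0,0,0],[0,0,0.6,0,0,0],[0,0,0.75,0,0,0],[0,0,0.82,0,0,0]]'
python3 -m pendant '[[0,0,0.01,0,0,0],[0,0,0.015,0,0,0],[0,0,0.015,0,0,0]]'
python3 -m pendant '[[0,0,0,0,0,0],[0,0,0,0,0,0],[0,0,0,0,0,0],[0,0,0,0,0,0],[0,0,0,0,0,0]]' 0 25
python3 -m pendant '[[0,0,0,0,0,0],[0,0,0,0,0,0],[0,0,0,0,0,0],[0,0,0,0,0,0],[0,0,0,0,0,0]]' 0 25
```

```text
clock: 13.45
position: [0.4552, -0.2881, 0.1516]
eef_rot: [-3.137, -0.015, 0.008]
force: [-0.5, 0.9, 0.4]
width: 1.001
grasp_force: 0.0
clock: 13.87
position: [0.4565, -0.2891, 0.0561]
eef_rot: [-3.141, -0.016, 0.001]
force: [-0.3, -0.1, -1.1]
width: 1.0
grasp_force: 0.0
clock: 14.12
position: [0.457, -0.2895, 0.0564]
eef_rot: [3.14, 0.016, 0.002]
force: [-0.7, -0.3, -0.1]
width: 1.0
grasp_force: 0.0
clock: 14.53
position: [0.4567, -0.2893, 0.0558]
eef_rot: [3.141, 0.016, 0.001]
force: [-0.4, 0.5, 5.8]
width: 0.459
grasp_force: 24.5
clock: 14.95
position: [0.4567, -0.2893, 0.0557]
eef_rot: [3.141, 0.016, 0.001]
force: [-0.5, 0.3, 6.6]
width: 0.463
grasp_force: 24.5
```

```bash

python3 -m pendant '[[0,0,-0.05,0,0,0],[0,0,-0.2,0,0,0],[0,0,-0.4,0,0,0],[0,0,-0.6,0,0,0],[0,0,-0.83,0,0,0]]' 
python3 -m pendant '[[0,0,-0.2,0,0,0],[0,0,-0.45,0,0,0],[0,0,-0.65,0,0,0],[0,0,-0.8,0,0,0],[0,0,-0.83,0,0,0]]' 
python3 -m pendant '[[0,0,0,0,0,0.05],[0,0,0,0,0,0.13],[0,0,0,0,0,0.21],[0,0,0,0,0,0.27],[0,0,0,0,0,0.303]]'
python3 -m pendant '[[0,0,0,0,0,0],[0,0,0,0,0,0],[0,0,0,0,0,0],[0,0,0,0,0,0],[0,0,0,0,0,0]]'
cat > b.py <<'E'
from h import *
def mr(P): 
    r=cv2.minAreaRect((P[:,:2]*1000).astype(np.float32)); return np.round(r[0],1),np.round(r[1],1),round(r[2],1),len(P)
o=manip.get_obs();p=o['position'];M=R.from_rotvec(o['eef_rot']).as_matrix();print(p,M[2].round(4),np.degrees(np.arctan2(M[1,0],M[0,0])),o['clock'],o['grasp_force'])
for n in('wrist','scene','side'):
    s=snap(n);P=cloud(s,n=='wrist').reshape(-1,3);d=P-p
    w=np.isfinite(P[:,0])&(np.hypot(d[:,0],d[:,1])<.03)
    H=cv2.cvtColor(s['color'],cv2.COLOR_RGB2HSV).reshape(-1,3)
    for nm,lo,hi in(('cap',-.06,-.030),('glass',-.022,.02)):
        m=w&(d[:,2]>lo)&(d[:,2]<hi)
        if m.sum()>10: print(n,nm,mr(P[m]),np.percentile(P[m][:,2],[1,50]).round(4))
    for nm,x,y,r,lo,hi in(('rim',.566,.008,.022,.158,.169),('foot',.566,.008,.06,.057,.07)):
        m=np.isfinite(P[:,0])&(np.hypot(P[:,0]-x,P[:,1]-y)<r)&(P[:,2]>lo)&(P[:,2]<hi)
        if m.sum()>10: print(n,nm,mr(P[m]),np.percentile(P[m][:,2],[50,99]).round(4))
E
python3 b.py; python3 - <<'E'
from h import *
from b import *
E
true
```

```text
clock: 15.37
position: [0.4561, -0.2889, 0.1557]
eef_rot: [-3.141, -0.016, 0.002]
force: [0.0, -0.0, -0.4]
width: 0.464
grasp_force: 25.4
clock: 15.78
position: [0.457, -0.2895, 0.2578]
eef_rot: [3.138, 0.016, 0.006]
force: [0.4, -0.7, -1.2]
width: 0.464
grasp_force: 25.4
clock: 16.2
position: [0.4562, -0.2889, 0.2536]
eef_rot: [-3.103, 0.486, 0.002]
force: [1.0, 0.3, 0.1]
width: 0.462
grasp_force: 25.4
clock: 16.62
position: [0.4565, -0.2891, 0.2543]
eef_rot: [-3.105, 0.479, 0.0]
force: [-0.5, 0.5, -0.2]
width: 0.458
grasp_force: 25.4
[ 0.45646065 -0.28911782  0.25426658] [-1.e-04 -1.e-04 -1.e+00] -17.54343725266838 16.6167 25.36703603760543
wrist cap (array([ 466.3, -292. ]), array([15.9,  6.8]), 71.4, 109) [0.2057 0.2099]
wrist glass (array([ 460.9, -290.6]), array([58.3, 31.8]), 73.1, 5933) [0.2369 0.2637]
wrist rim (array([565.1,   6.6]), array([32.3, 31.4]), 38.6, 399) [0.1634 0.1673]
wrist foot (array([565.6,   6.7]), array([53.9, 79.7]), 72.4, 1410) [0.063  0.0696]
scene cap (array([ 457.8, -284.2]), array([15.8, 24.7]), 66.0, 53) [0.2029 0.2124]
scene glass (array([ 464.3, -
[... 958 characters left out ...]
1.8, 79.8]), 72.9, 1401) [0.063  0.0695]
scene cap (array([ 457.2, -283.1]), array([13.1, 25.1]), 74.4, 54) [0.202  0.2119]
scene glass (array([ 464.2, -284.3]), array([34.1, 52.2]), 22.6, 132) [0.2334 0.2523]
scene rim (array([565.8,   8.7]), array([32.4, 31. ]), 51.7, 87) [0.1635 0.1667]
scene foot (array([565.5,   8.9]), array([51.8, 80.1]), 72.1, 505) [0.0619 0.0696]
side cap (array([ 454.5, -295.8]), array([ 8., 23.]), 81.0, 86) [0.2052 0.213 ]
side glass (array([ 454. , -291.9]), array([38.7, 51.9]), 1.3, 251) [0.2361 0.2537]
side rim (array([562.1,   6.9]), array([31.8, 31.1]), 48.2, 113) [0.1638 0.1685]
side foot (array([562.1,   7.5]), array([53.5, 80.6]), 73.5, 416) [0.0639 0.0695]
```

```bash

python3 -m pendant '[[0,-0.1,0,0,0,0],[0.01,-0.3,0,0,0,0],[0.02,-0.5,0,0,0,0],[0.03,-0.7,0,0,0,0],[0.039,-0.877,0,0,0,0]]'
python3 -m pendant '[[0,-0.2,0,0,0,0],[0.01,-0.4,0,0,0,0],[0.02,-0.6,0,0,0,0],[0.03,-0.75,0,0,0,0],[0.039,-0.877,0,0,0,0]]'
python3 -m pendant '[[0,-0.2,0,0,0,0],[0.01,-0.4,0,0,0,0],[0.02,-0.6,0,0,0,0],[0.03,-0.75,0,0,0,0],[0.039,-0.876,0,0,0,0]]'
python3 -m pendant '[[0,0,0,0,0,0],[0,0,0,0,0,0],[0,0,0,0,0,0],[0,0,0,0,0,0],[0,0,0,0,0,0]]'
python3 b.py; python3 - <<'E'
from h import *
a=[cv2.resize(load(n)['color'][y:y+130,x:x+130],(390,390),interpolation=2) for n,x,y in(('scene',255,110),('side',262,110))]
w=load('wrist')['color'];w=cv2.resize(w[60:260,210:440],(240,209))
im=np.zeros((600,780,3),np.uint8);im[:390,:390]=a[0];im[:390,390:]=a[1];im[391:600,:240]=w
cv2.imwrite('pics/h.png',im[:,:,::-1])
E
```

```text
clock: 17.33
position: [0.4931, -0.1884, 0.2545]
eef_rot: [-3.105, 0.48, -0.0]
force: [-0.4, 0.1, -0.7]
width: 0.459
grasp_force: 25.4
clock: 17.75
position: [0.5292, -0.0892, 0.2545]
eef_rot: [-3.105, 0.478, -0.0]
force: [1.5, -0.5, -0.6]
width: 0.459
grasp_force: 25.4
clock: 18.17
position: [0.5653, 0.0096, 0.2544]
eef_rot: [-3.105, 0.479, -0.0]
force: [0.1, -1.3, 0.2]
width: 0.461
grasp_force: 25.4
clock: 18.58
position: [0.565, 0.0068, 0.2545]
eef_rot: [3.104, -0.482, 0.0]
force: [0.3, -0.1, 0.5]
width: 0.457
grasp_force: 25.4
[0.56497227 0.00681532 0.25446631] [ 1.e-04  0.e+00 -1.e+00] -17.634409378632284 18.5833 25.392604522076
wrist cap (array([574.9,   4.1]), array([15.8,  6.4]), 73.0, 109) [0.2053 0.2102]
wrist glass (array([569.3,   5.5]), array([58.3, 32.1]), 73.2, 5937) [0.2372 0.264 ]
wrist rim (array([568.4,   7.2]), array([31.1, 26.9]), 74.3, 513) [0.1655 0.1672]
wrist foot (array([565.5,   7.5]), array([50.3, 78.4]), 72.3, 2078) [0.0631 0.0696]
scene cap (array([571. ,  11.7]), array([ 8.7, 21. ]), 41.6, 47) [0.2029 0.2112]
scene glass (array([575.5,   6.8]), array([55.5, 19.7]), 86.2, 165) [0.2341 0.2568]
scene rim (array([565.6,   8.4]), array([29.7, 31.1]), 51.8, 84) [0.1632 0.1663]
scene foot (array([565.5,   9.3]), array([52.9, 79.4]), 73.2, 499) [0.0617 0.0692]
side cap (array([561.3,   2.1]), array([12.4, 24.6]), 72.2, 75) [0.2063 0.2154]
side glass (array([559.2,  -6. ]), array([31.1, 40. ]), 75.1, 185) [0.2352 0.2533]
side rim (array([561.8,   6.5]), array([33.6, 30.5]), 43.6, 109) [0.1638 0.1686]
side foot (array([562.1,   6.3]), array([51.3, 80.4]), 70.9, 425) [0.064  0.0698]
```

View pics/h.png

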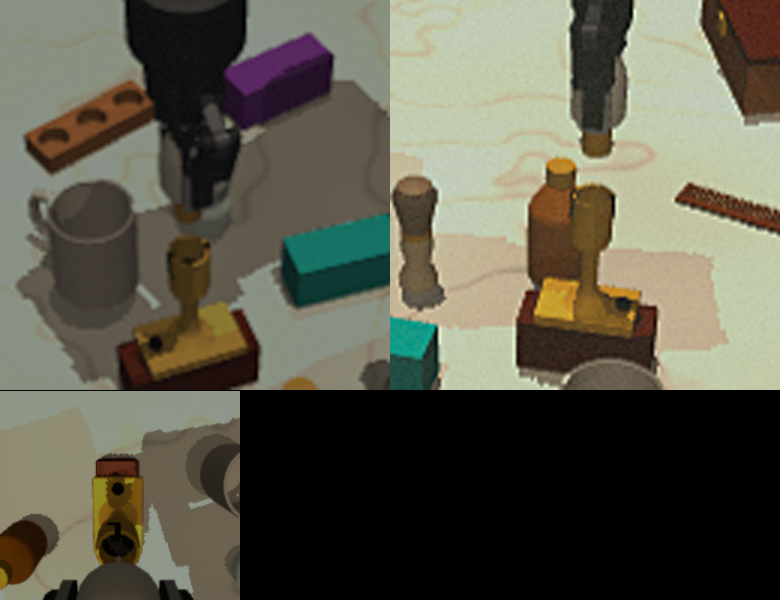

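The bulb is held upright above the lamp: the cap is at (187,212) and the socket at (190,250) in the scene crop. The lamp stands flat and centred on the plinth. I lower most of the way, then compare the cap and barrel axes in each view.

```bash

python3 -m pendant '[[0,0,0.04,0,0,0],[0,0,0.09,0,0,0],[0,0,0.14,0,0,0],[0,0,0.18,0,0,0],[0,0,0.2,0,0,0]]'
python3 -m pendant '[[0,0,0,0,0,0],[0,0,0,0,0,0],[0,0,0,0,0,0],[0,0,0,0,0,0]]'
cat > c.py <<'E'
from h import *
from scipy.optimize import least_squares
o=manip.get_obs();p=o['position'];M=R.from_rotvec(o['eef_rot']).as_matrix();print(p,M[2].round(4),np.degrees(np.arctan2(M[1,0],M[0,0])),o['clock'],o['grasp_force'])
for n in('wrist','scene','side'):
    s=snap(n);P=cloud(s,n=='wrist').reshape(-1,3)
    _,_,c=cam(s);v=c[:2]-p[:2];v/=np.linalg.norm(v)
    d=np.hypot(P[:,0]-p[0],P[:,1]-p[1])
    cb=p[2]-.0507;out={}
    for nm,lo,hi,r,dm in(('cap',cb+.003,cb+.021,.011,.0165),('barrel',.128,.160,.016,.024),('glass',cb+.033,cb+.058,.02,.0225)):
        m=np.isfinite(P[:,0])&(d<dm)&(P[:,2]>lo)&(P[:,2]<hi)
        if m.sum()<15: print(n,nm,'few',m.sum());continue
        Q=P[m]
        f=least_squares(lambda x:np.hypot(Q[:,0]-x[0],Q[:,1]-x[1])-r,p[:2]-v*0.001,loss='soft_l1',f_scale=.001)
        out[nm]=f.x; print(n,nm,(f.x*1000).round(1),m.sum(),'rms',round(float(np.sqrt(np.mean(f.fun**2))*1000),2),'zmin',np.percentile(Q[:,2],1).round(4))
    if 'cap' in out and 'barrel' in out:
        D=np.r_[out['barrel']-out['cap'],0]*1000;print('  move world',D.round(1),'tool',(M.T@D).round(1))
    # edge-based: lateral image centres of cap and barrel by vertical slices of world height
    # rows: pixels of cap/barrel -> min,max angle around camera
    res={}
    for nm,lo,hi,dm in(('cap',cb+.003,cb+.02,.0165),('barrel',.13,.16,.024)):
        m=np.isfinite(P[:,0])&(d<dm)&(P[:,2]>lo)&(P[:,2]<hi)
        if m.sum()<15: continue
        a=np.arctan2(P[m,1]-c[1],P[m,0]-c[0]);res[nm]=(np.percentile(a,2)+np.percentile(a,98))/2
    if len(res)==2: print('  bearing shift mm',round((res['barrel']-res['cap'])*np.linalg.norm(c[:2]-p[:2])*1000,2),'along',np.round([-v[1],v[0]],2)*-1*-1)
E
python3 c.py
python3 - <<'E'
from h import *
s=load('wrist');P=cloud(s,True).reshape(-1,3);
def mr(P): 
    r=cv2.minAreaRect((P[:,:2]*1000).astype(np.float32)); return np.round(r[0],1),np.round(r[1],1),round(r[2],1),len(P)
m=np.isfinite(P[:,0])&(np.hypot(P[:,0]-.566,P[:,1]-.0078)<.06)&(P[:,2]>.0615)&(P[:,2]<.0655);print(mr(P[m]))
a=[cv2.resize(load(n)['color'][y:y+100,x:x+100],(400,400),interpolation=2) for n,x,y in(('scene',265,140),('side',280,120))]
cv2.imwrite('pics/i.png',np.hstack(a)[:,:,::-1])
E
```

```text
clock: 19.15
position: [0.5649, 0.0075, 0.2293]
eef_rot: [3.105, -0.48, -0.002]
force: [-0.2, 0.3, -0.7]
width: 0.464
grasp_force: 25.4
clock: 19.48
position: [0.5653, 0.0074, 0.2307]
eef_rot: [-3.105, 0.48, -0.001]
force: [0.6, -0.3, -1.3]
width: 0.459
grasp_force: 25.4
[0.5653173  0.00744685 0.23065673] [ 6.e-04 -1.e-04 -1.e+00] -17.578394101861978 19.4833 25.387002977986413
wrist cap [565.4   7.9] 95 rms 1.05 zmin 0.1831
wrist barrel [564.7   8.1] 918 rms 6.19 zmin 0.1287
wrist glass [565.1   8.2] 1877 rms 0.62 zmin 0.2134
  move world [-0.6  0.3  0. ] tool [-0.7 -0.  -0. ]
  bearing shift mm -0.1 along [0.29 0.96]
scene cap [565.1   7.3] 35 rms 0.94 zmin 0.1831
scene barrel [565.1   8.2] 184 rms 1.92 zmin 0.1287
scene glass [564.9   7.6] 57 rms 0.86 zmin 0.2133
  move world [-0.   0.9  0. ] tool [-0.3 -0.8 -0. ]
  bearing shift mm -2.28 along [-0.8   0.61]
side cap [563.1   8.8] 69 rms 1.26 zmin 0.1832
side barrel [562.5   8.3] 196 rms 1.57 zmin 0.1283
side glass [563.2   9.3] 71 rms 1.0 zmin 0.2139
  move world [-0.5 -0.5  0. ] tool [-0.4  0.6 -0. ]
  bearing shift mm -0.1 along [ 0.98 -0.18]
(array([565.6,   7.7]), array([49.1, 76.7]), 72.4, 1772)
```

View pics/i.png

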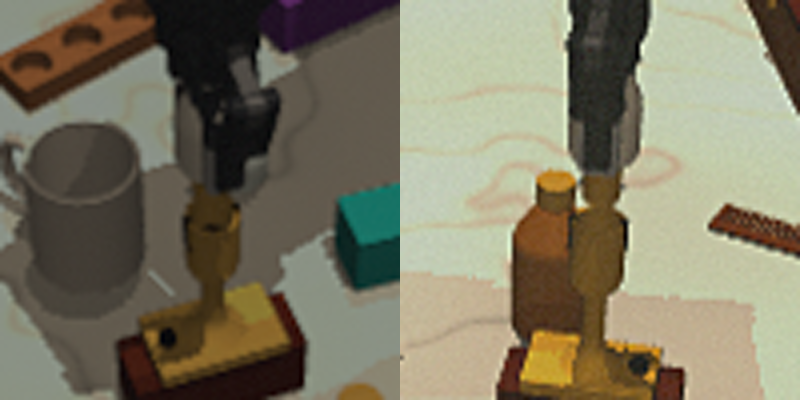

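Cap and barrel agree to under a millimetre in all views, and the scene and side crops show the cap standing over the socket. I lower the last 5 mm or so.

```bash

python3 -m pendant '[[-0.004,0,0.015,0,0,0],[-0.004,0,0.03,0,0,0],[-0.004,0,0.042,0,0,0],[-0.004,0,0.042,0,0,0]]'
python3 -m pendant '[[0,0,0,0,0,0],[0,0,0,0,0,0],[0,0,0,0,0,0],[0,0,0,0,0,0],[0,0,0,0,0,0]]'
python3 -m pendant '[[0,0,0,0,0,0],[0,0,0,0,0,0],[0,0,0,0,0,0],[0,0,0,0,0,0],[0,0,0,0,0,0]]'
python3 c.py
```

```text
clock: 19.97
position: [0.5646, 0.0076, 0.225]
eef_rot: [3.105, -0.48, -0.001]
force: [0.5, -0.9, -0.1]
width: 0.464
grasp_force: 25.4
clock: 20.38
position: [0.5648, 0.0076, 0.2254]
eef_rot: [-3.105, 0.48, -0.0]
force: [-0.3, -0.4, -0.4]
width: 0.462
grasp_force: 25.4
clock: 20.8
position: [0.5648, 0.0076, 0.2254]
eef_rot: [-3.105, 0.48, -0.0]
force: [-0.3, -0.2, -0.6]
width: 0.463
grasp_force: 25.4
[0.56475694 0.00762628 0.22536604] [ 1.e-04 -0.e+00 -1.e+00] -17.578228280210197 20.8 25.387208214342536
wrist cap [564.8   8. ] 96 rms 0.97 zmin 0.1778
wrist barrel [564.5   8.1] 890 rms 5.92 zmin 0.1285
wrist glass [564.5   8.3] 1880 rms 0.62 zmin 0.2081
  move world [-0.4  0.1  0. ] tool [-0.4  0.  -0. ]
  bearing shift mm -0.33 along [0.3  0.96]
scene cap [564.5   7.3] 30 rms 1.06 zmin 0.1788
scene barrel [565.    7.9] 176 rms 1.82 zmin 0.1289
scene glass [564.2   7.9] 63 rms 0.79 zmin 0.2078
  move world [0.5 0.6 0. ] tool [ 0.3 -0.7  0. ]
  bearing shift mm -0.89 along [-0.79  0.61]
side cap [562.5   8.8] 70 rms 1.18 zmin 0.178
side barrel [562.5   8.6] 193 rms 1.7 zmin 0.1285
side glass [562.7   9.2] 64 rms 1.0 zmin 0.2087
  move world [-0.1 -0.1  0. ] tool [-0.   0.1 -0. ]
  bearing shift mm -0.91 along [ 0.98 -0.18]
```

Centred to within about half a millimetre, with a gap of about 10 mm, aligned and still.

```bash
python3 -c "
from bench import manip
print(manip.job_done())"
```

```text
the job is handed in; nothing more can be done
None
```

The job is handed in at about 21 s: the lamp stands released on the mahogany plinth, centred and aligned to about 1 mm and 1°, and the bulb is held still and upright about 10 mm above the socket, centred to within about 1 mm and turned so its pins should line up with the slots.

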